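# Feel out the slot of a weld fixture and press in a backing bar

### The arm

A 6-joint arm with a two-finger parallel gripper is mounted at the origin on the work surface. World frame = base frame: x ahead of the robot, y to its left, z up, the work surface at z = 0. Lengths are in m, angles in rad, forces in N, time in s.
With the tool pointing down it reaches from about 0.375 to 0.825 m from the base axis. Payload 5.5 kg.
Tool frame: the origin (TCP) lies midway between the tips of the shut fingers; the grasp point (between the pads) lies 19 mm behind it; z points along the fingers, y is the line along which they close (so a half turn about z gives the same grasp; the last joint's range is limited). The gripper opens to 85 mm and grips with 20 to 120 N. Pads are 22 mm wide; open, the fingers measure 114 mm over their backs; the gripper's body (76 mm by 85 mm) begins 54 mm behind the grasp point. The pads swing forward as they close: fully open they stand 13 mm farther back than shut.
Start: joints at [1.199, 0.314, -0.047, 1.21, 0, 1.571], TCP at [0.218, 0.559, 0.231] pointing down, gripper open.
Joint ranges: [-2.67, 2.67], [-0.69, 1.73], [-1.03, 1.25], [-2.08, 2.16], [-1.42, 1.45], [-3.14, 3.14]. Speed limits (rad/s): [2.39, 2.39, 3.01, 3.14, 3.14, 3.14].

### API

Orientations are given as [roll, pitch, yaw] about the fixed x, y, z axes, in that order (R = Rz(yaw) Ry(pitch) Rx(roll)).
In Python, from rig import bot, optics gives the robot as it stands.
- The arm moves only by the tool play_rows, never from a script. Its arguments are lists of equal length, an entry for each row: "xyz": the shift along the tool's x, y, z in cm, a list of three; "roll": the turn about the tool's z in rad. In form: {"xyz": [[tx, ty, tz], ...], "roll": [roll, ...]}. A call has 1 to 10 rows; each row shifts and turns the commanded pose from where the row before left it, along the tool's axes as they then stand; what a row does not reach is not made up. A row lasts 1/8 s, in which the tool goes at most 62.5 mm and 10.7 degrees, less where a joint would pass 70% of its speed; a pose out of reach is approached as far as the arm can. A call is refused whole if a number of a shift passes 6.25 or a number of a turn 0.188, either way. A call with a gripper value outside its range is refused whole. "jaw" is the closure, from 0 (fully open) to 1 (shut), set as the call begins (left out, the last holds). The fingers move at their own pace and stop on an object; "force" is the grip in N (left out, the last holds). Time passes only in rows, so rows that do not move let the fingers close. It gives the time, the measured TCP pose, the force, the opening and the grip force at its end, in the units of the state.
- bot.read_state(): the state, without advancing time (a new reading comes with each control period).
- optics.get_image(name): name is "side" or "top"; returns the picture (400x640x3 uint8, red, green, blue); there is no depth.
- optics.camera_params(name): a dict with "mtx" (3x3 intrinsics, pixels), "dist_coeffs" ([k1, k2, p1, p2, k3] as OpenCV has them; the pictures are not rectified), "xyz" and "orientation" of the camera in the world. Camera axes: x right, y up, looking along -z (the intrinsics and any distortion apply to the point x, -y, -z); pixel columns grow to the right and rows downward; lengths in m; the calibration is good to about 2 mm. A picture is of the moment at which its call begins. camera_params takes no time and is no camera call.
- bot.job_done(): hands the job in; it is judged then, once.
The state is a dict: "time_s": time; "joint_pos": joint angles; "joint_vel": joint speeds; "effort": joint torques, N m; "tool_pos": TCP position; "orientation": TCP orientation; "contact_force": force on the tool from outside, world axes, zero at the start; "wrist_torque": the same for the moment, N m; "grip_width": finger opening in m; "grip_force": force on a finger pad.
Only numpy, scipy, OpenCV 4.12 (cv2) and the standard library are available. Lean on these libraries where they do the work, as an engineer would, in place of code of your own. Each camera call takes 0.05 s, during which the arm holds its last target. There are 200 camera calls.

### The job

Seat the new copper-faced backing bar in the slot of the weld fixture, copper side up. Before you pick the bar up, feel down into the slot with the closed fingertips, because an old end piece is often left in there; if you find one, take it out and lay it aside. Then set the bar in and press it fully home, feeling and pressing gently throughout, and leave the other things on the bench alone.

Things in the scene. Friction and masses are not known exactly. Their poses are not given: they have to be found in the camera images.
- fixture: Weld fixture fixed to the bench: dark steel plate 12 mm thick (own x -48 to 100, y -118 to 118 mm) with two aluminium rails and two end blocks, 26 mm high, forming an open-topped slot along its y axis. Two low open toggle clamps with red handles on the plate at x 58 to 117, y -92 and 92, up to 63 mm above the bench. Origin: bench level, below the slot's middle; z up.
- slot (a point): Middle of the slot floor, 12 mm above the bench, axes as the fixture's. Slot 182 mm long (y +-91), 41 wide (x +-20.5), 26 deep. An old end piece (dull dark block 28 mm along the slot, 33 wide, 12 high, 0.09 kg; not measured) may lie loose and square in it, its centre within 52 mm of the middle, or else on the apron. Dark scorch marks of about its size have no height.
- rail_top (a point): Middle of the top of the -x rail, 26 mm above the slot floor, 38 mm above the bench. Both rails are 24 mm thick and 206 mm long; the slot block measures 89 (x) x 206 (y) mm outside.
- plunger (a point): Ball end of a brass spring plunger in the -x rail, at slot y = 50 mm; its twin is at y = -50. Ball radius 6 mm, centre 19 mm above the slot floor, standing 4 mm into the slot; it yields 4 mm, pushing with 5 N when out and 2 N more per mm. The bar goes in past them with 5 to 25 N of drag, is pushed against the +x rail, and may stay part-way when let go: it needs pressing home.
- apron (a point): Point on the plate's top on the +x side of the slot, 12 mm above the bench. When the slot is clear the old end piece lies within 20 mm of here, and may stay there.
- bar: New backing bar on the bench, copper side up: 38 mm wide (x), 176 long (y), 30 high, aluminium with a grooved copper top; 0.58 to 0.70 kg. Origin: centre of its underside. Either end may go either way. Fully home its top is 4 mm above the rails: hold only its upper 14 mm so that the fingers clear the rails while its foot enters, then let go and press the middle of its top.
- tray: Open grey steel offcut tray, 130 (x) x 90 (y) x 35 mm high, walls 3 mm, 0.9 kg; a handy place for an offcut. Origin: centre of its underside.
- square: Red magnetic welding square, triangular frame 90 x 90 mm, 18 mm high, lying flat. Origin: underside, middle of its 90 mm square. A bystander.
- can: Yellow spray can, 58 mm diameter, 190 mm high, standing. Origin: centre of its underside. A bystander.
- brush: Wire brush lying on its side: wooden handle 250 mm long (its x) and 24 mm high, steel bristles. Origin: underside, middle of the handle. A bystander.
There are look-alikes about, which are no part of the job. Leave any pink look-alike of the bar alone.

How it is judged:
By the outcome, as a careful person would: the job done as asked, in the order asked, and still so for the second after the job is handed in, with the robot touching nothing.
It also fails if it takes over 72 s, if anything falls off the work surface, if the arm or the gripper's body presses on something with over 40 N, if the wrist force passes 120 N, or if a joint passes its speed limit or range.

## Working session

There is one attempt and no reset: what is moved stays moved. The work goes in short steps, Python scripts to look and compute and a tool call to move; the robot and the scene stay as the last step left them, time stands still between calls to the robot, and variables do not carry over. Pictures are saved under pics/ and viewed, at most 10 in all, crops included, and the job is handed in when it is done.

Besides the shell and the picture viewer there is one more tool, called after "Call:" by a JSON object that holds its "fn" and its "kwargs", one argument or row to a line. play_rows: Moves the arm, as the interface text tells. Its arguments: {"type":"object","properties":{"xyz":{"type":"array"},"roll":{"type":"array"},"jaw":{"type":"number"},"force":{"type":"number"}},"required":["xyz","roll"]}

```bash
mkdir -p pics; cat > h.py <<'E'
import numpy as np, cv2
from scipy.spatial.transform import Rotation as R
from rig import bot, optics
def cam(n):
    p=optics.camera_params(n); o=np.array(p["orientation"],float)
    Rm=R.from_euler('xyz',o).as_matrix() if o.shape==(3,) else (o if o.shape==(3,3) else None)
    return np.array(p["mtx"],float),np.array(p["dist_coeffs"],float),np.array(p["xyz"],float),Rm
def px2w(n,uv,z):
    K,d,c,Rm=cam(n)
    q=cv2.undistortPoints(np.array(uv,float).reshape(-1,1,2),K,d).reshape(-1,2)
    r=np.c_[q[:,0],-q[:,1],-np.ones(len(q))]@Rm.T
    return c+r*((z-c[2])/r[:,2])[:,None]
def w2px(n,P):
    K,d,c,Rm=cam(n)
    X=(np.array(P,float).reshape(-1,3)-c)@Rm; X=X*[1,-1,-1]
    return cv2.projectPoints(X,np.zeros(3),np.zeros(3),K,d)[0].reshape(-1,2)
def snap(n,f,crop=None,s=1):
    im=optics.get_image(n)[:,:,::-1]
    if crop: x0,y0,x1,y1=crop; im=im[y0:y1,x0:x1]
    cv2.imwrite('pics/'+f,cv2.resize(im,None,fx=s,fy=s,interpolation=cv2.INTER_CUBIC))
E
python3 - <<'E'
from h import *
for n in("top","side"): print(optics.camera_params(n)); snap(n,n+'0.png',s=1.25)
print(bot.read_state())
E
```

```text
{'mtx': array([[461.6385335 ,   0.        , 325.92122032],
       [  0.        , 461.6385335 , 200.55032694],
       [  0.        ,   0.        ,   1.        ]]), 'dist_coeffs': array([-0.13832576,  0.        ,  0.        ,  0.        ,  0.        ]), 'xyz': array([ 0.47428142, -0.04785629,  1.38498352]), 'orientation': array([ 0.05980635, -0.01885741, -1.57983775])}
{'mtx': array([[364.81509238,   0.        , 318.79117842],
       [  0.        , 364.81509238, 199.05048635],
       [  0.        ,   0.        ,   1.        ]]), 'dist_coeffs': array([-0.00375589,  0.        ,  0.        ,  0.        ,  0.        ]), 'xyz': array([ 0.41549167, -0.68911314,  0.63329472]), 'orientation': array([ 0.85880229,  0.00180044, -0.20874576])}
{'time_s': 0.1, 'joint_pos': array([ 1.19903591e+00,  3.14166652e-01, -4.79477214e-02,  1.21022808e+00,
        6.75567080e-06,  1.57081934e+00]), 'joint_vel': array([-7.34664530e-05, -9.03520241e-04,  2.66358893e-03,  1.73304797e-03,
       -2.23078113e-03, -1.28357476e-03]), 'effort': array([-8.33130275e-05, -5.40766954e+01,  3.40540838e+01,  1.11866809e-02,
        1.89546802e-05, -1.43584451e-07]), 'tool_pos': array([0.21776369, 0.5585324 , 0.23052775]), 'orientation': array([-3.14004652e+00, -6.72008864e-06,  2.76980921e+00]), 'contact_force': array([ 0.50196457, -0.26706078,  0.32206363]), 'wrist_torque': array([0.00150411, 0.00956538, 0.01396359]), 'grip_force': 0.0, 'grip_width': 0.08548507360446021}
```

View pics/top0.png

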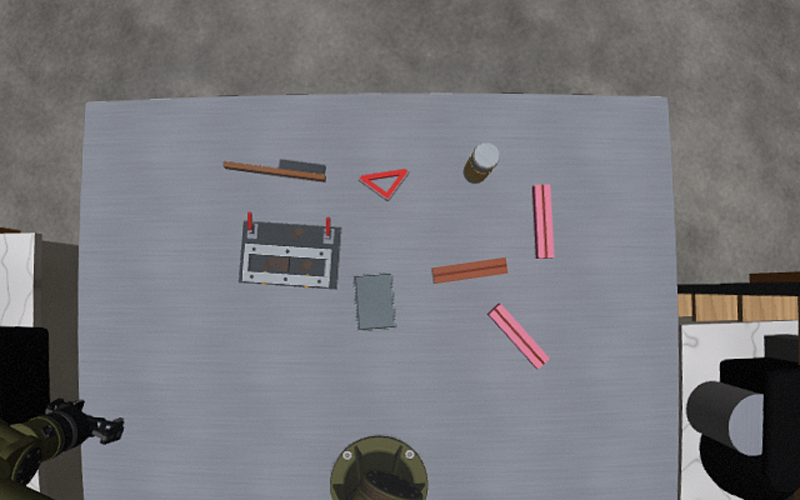

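View pics/side0.png

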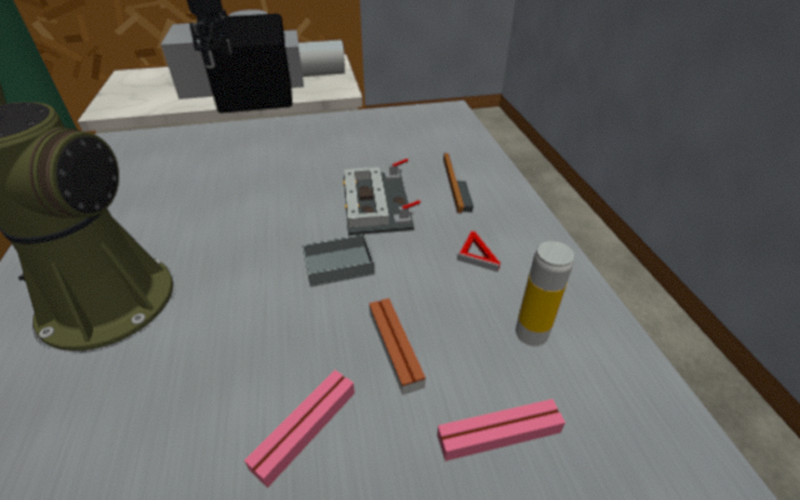

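The top view shows the fixture at about (288,257), the tray at (375,302), the copper bar at (470,270) and the two pink look-alikes to its right, in 1.25x pixels. I'll enlarge the fixture and the bar.

```bash
python3 - <<'E'
from h import *
im=optics.get_image("top")[:,:,::-1]
a=cv2.resize(im[165:240,180:280],None,fx=7.5,fy=7.5,interpolation=cv2.INTER_CUBIC)[:,:750]
cv2.imwrite('pics/fix.png',a)
b=cv2.resize(im[195:235,335:415],None,fx=8,fy=8,interpolation=cv2.INTER_CUBIC)
cv2.imwrite('pics/bar.png',b)
E
```

```text
(no output)
```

View pics/fix.png

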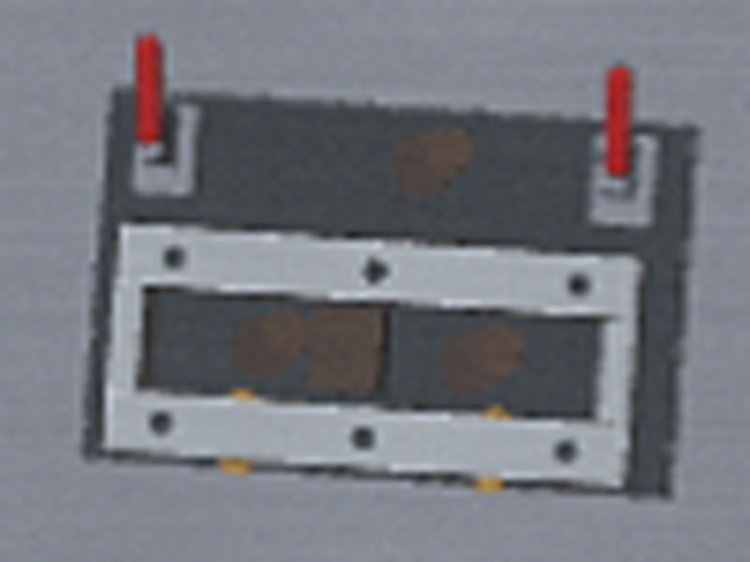

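View pics/bar.png

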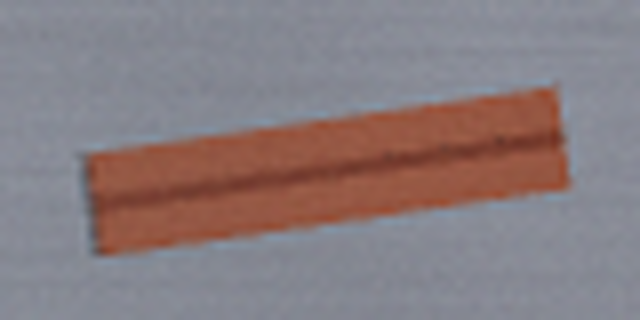

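The fixture crop shows a square-edged block in the slot at about (345,348) with a dark right edge, and round scorch marks at (270,343), (483,358) and (430,160). The slot block's corners are (120,227), (640,257), (630,487) and (104,450). In the bar crop the corners are (88,153), (557,87), (570,188) and (97,254).

```bash
cat >> h.py <<'E'
def fit(n,uv,loc,z):
    W=px2w(n,uv,0) if np.isscalar(z) and z==0 else np.vstack([px2w(n,[u],zz) for u,zz in zip(uv,np.broadcast_to(z,len(uv)))])
    l=np.array(loc,float); w=W[:,:2]; lc,wc=l.mean(0),w.mean(0)
    A=(l-lc); B=(w-wc); th=np.arctan2((A[:,0]*B[:,1]-A[:,1]*B[:,0]).sum(),(A*B).sum())
    Rm=np.array([[np.cos(th),-np.sin(th)],[np.sin(th),np.cos(th)]]); t=wc-Rm@lc
    return t,th,np.linalg.norm(l@Rm.T+t-w,axis=1)
E
python3 - <<'E'
from h import *
f=lambda p:np.array(p)/7.5+[180,165]-0.45
fx=f([(120,227),(640,257),(630,487),(104,450),(112,88),(698,128),(672,495),(88,460)])
L=[(.0445,.103),(.0445,-.103),(-.0445,-.103),(-.0445,.103),(.1,.118),(.1,-.118),(-.048,-.118),(-.048,.118)]
L=np.array(L)
for s in (slice(0,4),slice(4,8),slice(0,8)):
  t,th,e=fit("top",fx[s],L[s],np.array([.038]*4+[.012]*4)[s]); print("fix",t,th,e.round(4))
b=np.array([(88,153),(557,87),(570,188),(97,254)])/8+[335,195]-.45
print("bar",fit("top",b,[(.019,.088),(.019,-.088),(-.019,-.088),(-.019,.088)],.030))
Rm=np.array([[np.cos(th),-np.sin(th)],[np.sin(th),np.cos(th)]])
p=px2w("top",f([(345,348)]),.024)[0,:2]; print("piece",p,(p-t)@Rm)
print("marks",[(q[:2]-t)@Rm for q in px2w("top",f([(270,343),(483,358),(430,160)]),.012)])
p=px2w("top",np.array([[375,302]])/1.25,.01);print("tray",p)
E
```

```text
fix [0.52370402 0.20953509] -0.06806514621271299 [0.0006 0.0007 0.0014 0.001 ]
fix [0.52372435 0.2089398 ] -0.0695235845229758 [0.0011 0.0011 0.0008 0.0011]
fix [0.52371388 0.20923316] -0.06919292152060147 [0.0009 0.0011 0.0011 0.0009 0.001  0.0012 0.0007 0.0014]
bar (array([ 0.5088689, -0.2203765]), np.float64(0.12736831929443634), array([0.00093504, 0.00046388, 0.00034097, 0.00111692]))
piece [0.52709013 0.22292409] [0.00242161 0.0138916 ]
marks [array([0.00282938, 0.04656504]), array([ 0.002187  , -0.03913491]), array([ 0.07964766, -0.01231416])]
tray [[0.4348698 0.0035687 0.01     ]]
```

```bash
cat >> h.py <<'E'
FT=np.array([.5237,.2092]);FTH=-.0692
def floc(x,y): c,s=np.cos(FTH),np.sin(FTH); return FT+[c*x-s*y,s*x+c*y]
def go(xy,z,yaw):
    s=bot.read_state(); Rm=R.from_euler('xyz',s["orientation"])
    d=Rm.inv().apply(np.r_[xy,z]-s["tool_pos"])*100
    y=s["orientation"][2]; dy=(yaw-y+np.pi)%(2*np.pi)-np.pi
    print("shift cm(tool)",d.round(2),"rows",np.ceil(np.abs(d).max()/6.25),"roll",round(-dy,3)); print("t",s["time_s"],"tool",s["tool_pos"].round(4),s["orientation"].round(3),"F",s["contact_force"].round(1),"w",s["grip_width"],s["grip_force"])
E
python3 -c "
from h import *
go(floc(.001,.014),.07,3.072)"
```

```text
shift cm(tool) [-40.87 -20.05  16.09] rows 7.0 roll -0.302
t 0.15 tool [0.2178 0.5586 0.2306] [-3.14  0.    2.77] F [-0.4 -0.3  0.7] w 0.08562095645292797 0.0
```

Call:
{"fn": "play_rows", "kwargs": {
  "xyz": [
    [-5, -2.5, 1],
    [-5, -2.5, 1],
    [-5, -2.5, 1],
    [-5, -2.5, 1],
    [-5, -2.5, 1],
    [-5, -2.5, 1],
    [-5, -2.5, 1],
    [-5.9, -2.5, 1],
    [0, 0, 1],
    [0, 0, 1]
  ],
  "roll": [0, 0, 0, 0, 0, 0, 0, 0, -0.15, -0.15],
  "jaw": 1,
  "force": 30
}}

```text
time_s: 1.4
tool_pos: [0.5251, 0.2245, 0.1309]
orientation: [-3.141, -0.001, 3.072]
contact_force: [0.5, 0.3, -0.4]
grip_width: 0.0002
grip_force: 0.0
```

```bash
python3 -c "
from h import *
go(floc(.001,.014),.045,3.072); print(bot.read_state()['joint_pos'])"
```

```text
shift cm(tool) [-0.07 -0.14  8.59] rows 2.0 roll 0.0
t 1.4 tool [0.5251 0.2245 0.1309] [-3.141e+00 -1.000e-03  3.072e+00] F [ 0.5  0.3 -0.4] w 0.00021962155469179394 0.0
[ 4.04009670e-01  3.19468993e-01 -2.74851155e-01  9.77212303e-01
  1.08407372e-04  4.73105549e-01]
```

Call:
{"fn": "play_rows", "kwargs": {
  "xyz": [
    [-0.07, -0.14, 2],
    [0, 0, 2.5],
    [0, 0, 2.5],
    [0, 0, 2],
    [0, 0, 1],
    [0, 0, 0.15],
    [0, 0, 0.15],
    [0, 0, 0.15],
    [0, 0, 0.15],
    [0, 0, 0.1]
  ],
  "roll": [0, 0, 0, 0, 0, 0, 0, 0, 0, 0]
}}

```text
time_s: 2.65
tool_pos: [0.5254, 0.2243, 0.0248]
orientation: [3.141, 0.0, 3.07]
contact_force: [0.0, 0.1, -0.0]
grip_width: 0.0001
grip_force: 0.0
```

Call:
{"fn": "play_rows", "kwargs": {
  "xyz": [
    [0, 0, 0.1],
    [0, 0, 0.1]
  ],
  "roll": [0, 0]
}}

```text
time_s: 2.9
tool_pos: [0.5254, 0.2243, 0.024]
orientation: [3.141, 0.0, 3.07]
contact_force: [-5.7, -2.4, 20.1]
grip_width: 0.0
grip_force: 9.7
```

The closed fingertips met something at z = 24 mm, which is 12 mm above the slot floor, so the old piece is there. I'll open partway and grip it along the slot.

Call:
{"fn": "play_rows", "kwargs": {
  "xyz": [
    [0, 0, -1.2],
    [0, 0, 0],
    [0, 0, 0],
    [0, 0, 0],
    [0, 0, 0.8],
    [0, 0, 0.8],
    [0, 0, 0.6],
    [0, 0, 0]
  ],
  "roll": [0, 0, 0, 0, 0, 0, 0, 0],
  "jaw": 0.4
}}

```text
time_s: 3.9
tool_pos: [0.5246, 0.224, 0.0118]
orientation: [-3.141, -0.001, 3.07]
contact_force: [-0.4, -0.7, -0.3]
grip_width: 0.0513
grip_force: 0.0
```

Call:
{"fn": "play_rows", "kwargs": {
  "xyz": [
    [0, 0, 0],
    [0, 0, 0],
    [0, 0, 0],
    [0, 0, 0],
    [0, 0, 0]
  ],
  "roll": [0, 0, 0, 0, 0],
  "jaw": 1,
  "force": 40
}}

```text
time_s: 4.53
tool_pos: [0.5256, 0.2244, 0.013]
orientation: [3.141, 0.001, 3.07]
contact_force: [-0.2, 0.5, 4.1]
grip_width: 0.027
grip_force: 40.0
```

```bash
python3 -c "
from h import *
t,th,e=fit('top',np.array([(355,275),(393,273),(396,327),(357,330)])/1.25-.1,[(.065,.045),(.065,-.045),(-.065,-.045),(-.065,.045)],.035);print(t,th,e)
go(t,.05,3.072)"
```

```text
[0.43767339 0.00235943] 0.044662496644910114 [0.00166719 0.00142536 0.00249449 0.00098522]
shift cm(tool) [  7.18 -22.78  -3.71] rows 4.0 roll -0.002
t 4.525 tool [0.5256 0.2244 0.013 ] [3.141e+00 1.000e-03 3.070e+00] F [-0.2  0.5  4.1] w 0.027020497082088403 40.00154972076416
```

Call:
{"fn": "play_rows", "kwargs": {
  "xyz": [
    [0, 0, -0.5],
    [0, 0, -1.5],
    [0, 0, -3],
    [0, 0, -3],
    [0, 0, -1]
  ],
  "roll": [0, 0, 0, 0, 0]
}}

```text
time_s: 5.15
tool_pos: [0.5267, 0.2249, 0.1053]
orientation: [3.14, 0.003, 3.07]
contact_force: [-0.5, 0.5, 0.3]
grip_width: 0.0268
grip_force: 39.6
```

Call:
{"fn": "play_rows", "kwargs": {
  "xyz": [
    [1.2, -3.8, 0],
    [1.5, -4.75, 0],
    [1.5, -4.75, 0],
    [1.5, -4.75, 0],
    [1.5, -4.75, 0],
    [0, 0, 2],
    [0, 0, 2.5],
    [0, 0, 2],
    [0, 0, 1],
    [0, 0, 0.5]
  ],
  "roll": [0, 0, 0, 0, 0, -0.11, 0, 0, 0, 0]
}}

```text
time_s: 6.4
tool_pos: [0.4368, 0.0021, 0.0222]
orientation: [3.142, -0.001, -3.103]
contact_force: [-0.8, 0.3, -0.7]
grip_width: 0.0266
grip_force: 39.7
```

Call:
{"fn": "play_rows", "kwargs": {
  "xyz": [
    [0, 0, 0.7],
    [0, 0, 0.5],
    [0, 0, 0.3],
    [0, 0, 0.15],
    [0, 0, 0.1],
    [0, 0, 0]
  ],
  "roll": [0, 0, 0, 0, 0, 0]
}}

```text
time_s: 7.15
tool_pos: [0.4372, 0.002, 0.0052]
orientation: [-3.142, 0.0, -3.103]
contact_force: [-0.5, -0.1, -0.4]
grip_width: 0.0271
grip_force: 39.7
```

Call:
{"fn": "play_rows", "kwargs": {
  "xyz": [
    [0, 0, 0.1],
    [0, 0, 0]
  ],
  "roll": [0, 0]
}}

```text
time_s: 7.4
tool_pos: [0.4371, 0.002, 0.0042]
orientation: [3.142, 0.0, -3.103]
contact_force: [-0.5, -0.1, -0.4]
grip_width: 0.0271
grip_force: 39.7
```

Call:
{"fn": "play_rows", "kwargs": {
  "xyz": [
    [0, 0, 0],
    [0, 0, 0],
    [0, 0, 0],
    [0, 0, -1.5],
    [0, 0, -4],
    [0, 0, -5],
    [0, 0, -2]
  ],
  "roll": [0, 0, 0, 0, 0, 0, 0],
  "jaw": 0.45
}}

```text
time_s: 8.28
tool_pos: [0.4388, 0.002, 0.132]
orientation: [-3.141, 0.004, -3.103]
contact_force: [0.7, 0.9, 0.2]
grip_width: 0.0471
grip_force: 0.0
```

```bash
python3 -c "
from h import *
go([.5089,-.2204],.13,np.pi/2+.1274)"
```

```text
shift cm(tool) [ -6.16 -22.49   0.23] rows 4.0 roll 1.482
t 8.275 tool [0.4388 0.002  0.132 ] [-3.141  0.004 -3.103] F [0.7 0.9 0.2] w 0.04707761991494734 0.0
```

Call:
{"fn": "play_rows", "kwargs": {
  "xyz": [
    [-1.56, -5.5, 0],
    [-1.5, -5.5, 0],
    [-1.5, -5.5, 0],
    [-1.6, -6, 0]
  ],
  "roll": [0, 0, 0, 0],
  "jaw": 0.2
}}

```text
time_s: 8.78
tool_pos: [0.5077, -0.2221, 0.1293]
orientation: [3.141, 0.0, -3.103]
contact_force: [1.5, 0.4, -0.6]
grip_width: 0.0684
grip_force: 0.0
```

Call:
{"fn": "play_rows", "kwargs": {
  "xyz": [
    [0, 0, 0],
    [0, 0, 0],
    [0, 0, 0],
    [0, 0, 0],
    [0, 0, 0],
    [0, 0, 0],
    [0, 0, 0],
    [0, 0, 0],
    [0, 0, 0]
  ],
  "roll": [0.18, 0.18, 0.18, 0.18, 0.18, 0.18, 0.18, 0.18, 0.042]
}}

```text
time_s: 9.9
tool_pos: [0.5072, -0.2204, 0.1291]
orientation: [-3.141, -0.0, 1.695]
contact_force: [-0.2, 0.1, -0.3]
grip_width: 0.068
grip_force: 0.0
```

```bash
python3 -c "
from h import *
go([.5089,-.2204],.032,np.pi/2+.1274)
im=np.vstack([cv2.resize(optics.get_image('top')[150:250,280:440,::-1],None,fx=3,fy=3),cv2.resize(optics.get_image('side')[120:220,220:380,::-1],None,fx=3,fy=3)])
cv2.imwrite('pics/c1.png',im)"
```

```text
shift cm(tool) [-0.02  0.17  9.71] rows 2.0 roll -0.003
t 9.9 tool [ 0.5072 -0.2204  0.1291] [-3.141 -0.     1.695] F [-0.2  0.1 -0.3] w 0.06798279796635923 0.0
```

View pics/c1.png

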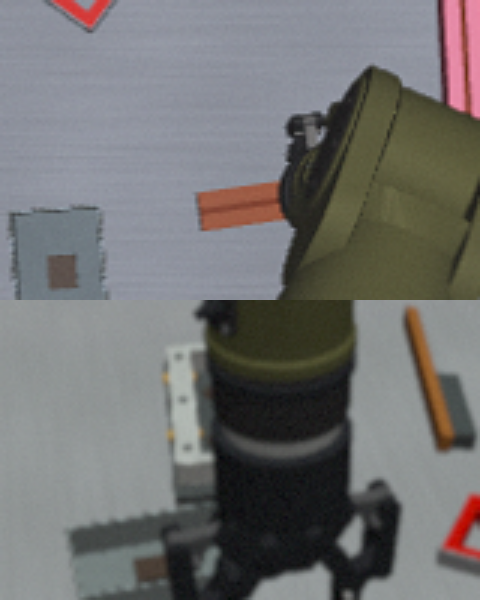

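The old piece now lies in the tray (62,270 in the crop), and the gripper is over the bar. Next I lower it to grip the bar's upper part.

Call:
{"fn": "play_rows", "kwargs": {
  "xyz": [
    [0, 0.17, 2],
    [0, 0, 3],
    [0, 0, 3],
    [0, 0, 2],
    [0, 0, 0.8],
    [0, 0, 0.4],
    [0, 0, 0],
    [0, 0, 0]
  ],
  "roll": [-0.003, 0, 0, 0, 0, 0, 0, 0]
}}

```text
time_s: 11.0
tool_pos: [0.5096, -0.2205, 0.018]
orientation: [3.14, 0.001, 1.701]
contact_force: [0.1, 0.2, 0.5]
grip_width: 0.068
grip_force: 0.0
```

Call:
{"fn": "play_rows", "kwargs": {
  "xyz": [
    [0, 0, 0],
    [0, 0, 0],
    [0, 0, 0],
    [0, 0, 0],
    [0, 0, 0]
  ],
  "roll": [0, 0, 0, 0, 0],
  "jaw": 1,
  "force": 70
}}

```text
time_s: 11.62
tool_pos: [0.509, -0.2205, 0.018]
orientation: [3.141, 0.001, 1.701]
contact_force: [-2.6, 0.1, 6.0]
grip_width: 0.036
grip_force: 71.2
```

Call:
{"fn": "play_rows", "kwargs": {
  "xyz": [
    [0, 0, -0.5],
    [0, 0, -1.5],
    [0, 0, -3],
    [0, 0, -3],
    [0, 0, -1.5],
    [0, 0, 0]
  ],
  "roll": [0, 0, 0, 0, 0, 0]
}}

```text
time_s: 12.38
tool_pos: [0.5098, -0.2206, 0.1132]
orientation: [3.14, 0.001, 1.701]
contact_force: [0.1, 1.0, -7.0]
grip_width: 0.0361
grip_force: 71.6
```

```bash
python3 -c "
from h import *
go(floc(.001,0),.112,np.pi/2-.0692);print(bot.read_state()['wrist_torque'])"
```

```text
shift cm(tool) [42.42  7.05  0.09] rows 7.0 roll 0.199
t 12.375 tool [ 0.5098 -0.2206  0.1132] [3.140e+00 1.000e-03 1.701e+00] F [ 0.1  1.  -7. ] w 0.03611404003786484 71.55947685241699
[0.00212183 0.02864553 0.00945654]
```

Call:
{"fn": "play_rows", "kwargs": {
  "xyz": [
    [3, 0.5, 0],
    [6, 1, 0],
    [6, 1, 0],
    [6, 1, 0],
    [6, 1, 0],
    [6, 1, 0],
    [6, 1, 0],
    [3.4, 0.55, 0],
    [0, 0, 0],
    [0, 0, 0]
  ],
  "roll": [0, 0, 0, 0, 0, 0, 0, 0, 0.1, 0.1]
}}

```text
time_s: 13.62
tool_pos: [0.5225, 0.2096, 0.1102]
orientation: [-3.139, 0.002, 1.499]
contact_force: [0.2, 0.1, -7.1]
grip_width: 0.0357
grip_force: 71.5
```

Call:
{"fn": "play_rows", "kwargs": {
  "xyz": [
    [0, 0, 2],
    [0, 0, 1.3],
    [0, 0, 0.5],
    [0, 0, 0]
  ],
  "roll": [0, 0, 0, 0]
}}

```text
time_s: 14.12
tool_pos: [0.5235, 0.2091, 0.0735]
orientation: [-3.14, 0.001, 1.501]
contact_force: [-0.4, -0.3, -6.9]
grip_width: 0.0359
grip_force: 71.5
```

```bash
python3 -c "
from h import *
go(floc(.001,0),.112,np.pi/2-.0692)
im=optics.get_image('top')[165:240,180:280,::-1]
cv2.imwrite('pics/c2.png',cv2.resize(im,None,fx=7.5,fy=7.5,interpolation=cv2.INTER_CUBIC))"
```

```text
shift cm(tool) [ 0.01  0.12 -3.85] rows 1.0 roll -0.001
t 14.125 tool [0.5235 0.2091 0.0735] [-3.140e+00  1.000e-03  1.501e+00] F [-0.4 -0.3 -6.9] w 0.03592222075827715 71.45031809806824
```

View pics/c2.png

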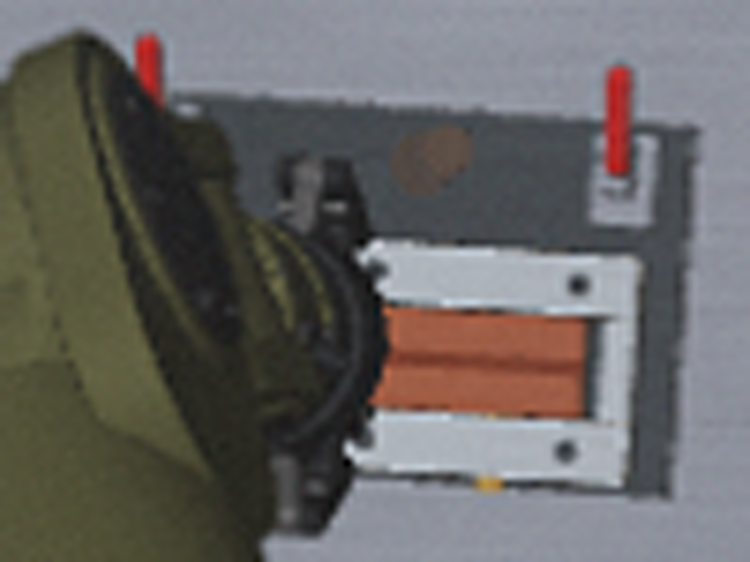

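The bar is above the slot and its free end's top corners are at (587,318) and (585,417) in the crop. I'll check where that puts it against the slot.

```bash
python3 -c "
from h import *
f=lambda p:np.array(p)/7.5+[180,165]-0.45
c,s=np.cos(FTH),np.sin(FTH);Rm=np.array([[c,-s],[s,c]])
def l(p,z): return (px2w('top',f(p),z)[:,:2]-FT)@Rm
print(l([(587,318),(585,417),(388,308),(375,407)],.0855))
print('slot/block right', l([(640,257),(630,487),(612,318),(596,418)],.038))
print((bot.read_state()['tool_pos'][:2]-FT)@Rm)"
```

```text
[[ 0.01783011 -0.08907565]
 [-0.01932599 -0.09084438]
 [ 0.01694742 -0.01366841]
 [-0.02054038 -0.01139142]]
slot/block right [[ 0.04465952 -0.10188644]
 [-0.04492567 -0.10399088]
 [ 0.02023557 -0.09258526]
 [-0.01900105 -0.08897789]]
[2.67061879e-04 7.29337165e-05]
```

Call:
{"fn": "play_rows", "kwargs": {
  "xyz": [
    [0.15, 0.12, 0.4],
    [0, 0, 0.6],
    [0, 0, 0.4],
    [0, 0, 0.1],
    [0, 0, 0.1],
    [0, 0, 0.1],
    [0, 0, 0.1]
  ],
  "roll": [0, 0, 0, 0, 0, 0, 0]
}}

```text
time_s: 15.05
tool_pos: [0.5253, 0.2107, 0.0562]
orientation: [3.141, -0.0, 1.501]
contact_force: [-0.2, -0.5, -6.7]
grip_width: 0.0359
grip_force: 71.5
```

Call:
{"fn": "play_rows", "kwargs": {
  "xyz": [
    [0, 0, 0.1],
    [0, 0, 0.1]
  ],
  "roll": [0, 0]
}}

```text
time_s: 15.3
tool_pos: [0.5252, 0.2107, 0.0541]
orientation: [3.142, -0.0, 1.501]
contact_force: [-0.3, 0.4, -7.0]
grip_width: 0.0359
grip_force: 71.5
```

Call:
{"fn": "play_rows", "kwargs": {
  "xyz": [
    [0, 0, 0.1],
    [0, 0, 0.1]
  ],
  "roll": [0, 0]
}}

```text
time_s: 15.55
tool_pos: [0.5257, 0.2109, 0.0525]
orientation: [3.141, -0.0, 1.501]
contact_force: [1.8, -0.1, -3.5]
grip_width: 0.0359
grip_force: 71.9
```

Call:
{"fn": "play_rows", "kwargs": {
  "xyz": [
    [0, 0, 0.1],
    [0, 0, 0.1],
    [0, 0, 0.1]
  ],
  "roll": [0, 0, 0]
}}

```text
time_s: 15.92
tool_pos: [0.5267, 0.2112, 0.0505]
orientation: [3.139, -0.001, 1.5]
contact_force: [0.9, -0.8, 8.6]
grip_width: 0.0359
grip_force: 73.3
```

Call:
{"fn": "play_rows", "kwargs": {
  "xyz": [
    [0, 0, 0.1],
    [0, 0, 0.1],
    [0, 0, 0.1],
    [0, 0, 0.1]
  ],
  "roll": [0, 0, 0, 0]
}}

```text
time_s: 16.42
tool_pos: [0.5268, 0.2114, 0.0467]
orientation: [3.139, -0.002, 1.499]
contact_force: [0.4, 0.7, 7.9]
grip_width: 0.0357
grip_force: 73.3
```

Call:
{"fn": "play_rows", "kwargs": {
  "xyz": [
    [0, 0, 0.1],
    [0, 0, 0.1],
    [0, 0, 0.1],
    [0, 0, 0.1],
    [0, 0, 0]
  ],
  "roll": [0, 0, 0, 0, 0]
}}

```text
time_s: 17.05
tool_pos: [0.5268, 0.2113, 0.0425]
orientation: [3.139, -0.001, 1.499]
contact_force: [1.1, -0.0, 5.5]
grip_width: 0.0363
grip_force: 72.9
```

Call:
{"fn": "play_rows", "kwargs": {
  "xyz": [
    [0, 0, 0],
    [0, 0, 0],
    [0, 0, 0],
    [0, 0, -1],
    [0, 0, -2],
    [0, 0, -1.5],
    [0, 0, 0]
  ],
  "roll": [0, 0, 0, 0, 0, 0, 0],
  "jaw": 0.3,
  "force": 30
}}

```text
time_s: 17.92
tool_pos: [0.5264, 0.2113, 0.0878]
orientation: [3.139, -0.001, 1.501]
contact_force: [-0.7, -0.0, 1.1]
grip_width: 0.06
grip_force: 0.0
```

Call:
{"fn": "play_rows", "kwargs": {
  "xyz": [
    [0, 0, 0],
    [0, 0, 0],
    [0, 0, 0],
    [0, 0, 0],
    [0, 0, 0]
  ],
  "roll": [0, 0, 0, 0, 0],
  "jaw": 1
}}

```text
time_s: 18.55
tool_pos: [0.5251, 0.2107, 0.086]
orientation: [-3.141, 0.0, 1.501]
contact_force: [-0.1, -0.2, 0.1]
grip_width: 0.0
grip_force: 0.0
```

```bash
python3 -c "
from h import *
go(floc(.0015,0),.06,np.pi/2-.0692)"
```

```text
shift cm(tool) [-0.16  0.02  2.6 ] rows 1.0 roll -0.001
t 18.55 tool [0.5251 0.2107 0.086 ] [-3.141  0.     1.501] F [-0.1 -0.2  0.1] w 1.3564183970523636e-05 0.0
```

Call:
{"fn": "play_rows", "kwargs": {
  "xyz": [
    [-0.1, 0.02, 1],
    [0, 0, 1.2],
    [0, 0, 0.6],
    [0, 0, 0.2],
    [0, 0, 0.1],
    [0, 0, 0.1],
    [0, 0, 0.1]
  ],
  "roll": [0, 0, 0, 0, 0, 0, 0]
}}

```text
time_s: 19.42
tool_pos: [0.5256, 0.2098, 0.0543]
orientation: [3.141, -0.0, 1.501]
contact_force: [-3.8, -1.5, 11.1]
grip_width: -0.0003
grip_force: 5.3
```

Call:
{"fn": "play_rows", "kwargs": {
  "xyz": [
    [0, 0, 0.1],
    [0, 0, 0.1],
    [0, 0, 0.1]
  ],
  "roll": [0, 0, 0]
}}

```text
time_s: 19.8
tool_pos: [0.5255, 0.2099, 0.0517]
orientation: [3.141, -0.001, 1.501]
contact_force: [-3.2, -1.5, 12.5]
grip_width: 0.0002
grip_force: 6.2
```

Call:
{"fn": "play_rows", "kwargs": {
  "xyz": [
    [0, 0, 0.1],
    [0, 0, 0.1],
    [0, 0, 0.1]
  ],
  "roll": [0, 0, 0]
}}

```text
time_s: 20.18
tool_pos: [0.5256, 0.21, 0.0488]
orientation: [3.141, -0.001, 1.501]
contact_force: [-4.3, -0.3, 13.0]
grip_width: -0.0001
grip_force: 6.2
```

Call:
{"fn": "play_rows", "kwargs": {
  "xyz": [
    [0, 0, 0.1],
    [0, 0, 0.1],
    [0, 0, 0.1],
    [0, 0, 0.1]
  ],
  "roll": [0, 0, 0, 0]
}}

```text
time_s: 20.68
tool_pos: [0.5256, 0.2102, 0.0448]
orientation: [3.141, -0.001, 1.501]
contact_force: [-3.7, -0.8, 10.7]
grip_width: 0.0003
grip_force: 5.7
```

Call:
{"fn": "play_rows", "kwargs": {
  "xyz": [
    [0, 0, 0.1],
    [0, 0, 0.1]
  ],
  "roll": [0, 0]
}}

```text
time_s: 20.92
tool_pos: [0.5256, 0.2102, 0.0427]
orientation: [3.141, -0.001, 1.501]
contact_force: [-3.7, 0.2, 11.5]
grip_width: 0.0002
grip_force: 5.6
```

Call:
{"fn": "play_rows", "kwargs": {
  "xyz": [
    [0, 0, 0.1],
    [0, 0, 0.05]
  ],
  "roll": [0, 0]
}}

```text
time_s: 21.18
tool_pos: [0.5256, 0.2101, 0.042]
orientation: [3.14, -0.001, 1.501]
contact_force: [-6.7, -0.5, 21.2]
grip_width: -0.0001
grip_force: 10.8
```

Call:
{"fn": "play_rows", "kwargs": {
  "xyz": [
    [0, 0, 0.03],
    [0, 0, 0]
  ],
  "roll": [0, 0]
}}

```text
time_s: 21.42
tool_pos: [0.5256, 0.2101, 0.042]
orientation: [3.14, -0.001, 1.501]
contact_force: [-8.8, -2.6, 20.1]
grip_width: -0.0
grip_force: 10.3
```

Call:
{"fn": "play_rows", "kwargs": {
  "xyz": [
    [0, 0, -0.5],
    [0, 0, -2],
    [0, 0, -5],
    [0, 0, -5],
    [-5, 0, -2],
    [-6, 0, 0],
    [-6, 0, 0],
    [-6, 0, 0],
    [-3, 0, 0],
    [0, 0, 0]
  ],
  "roll": [0, 0, 0, 0, 0, 0, 0, 0, 0, 0]
}}

```text
time_s: 22.68
tool_pos: [0.5071, -0.0516, 0.1846]
orientation: [3.141, 0.0, 1.497]
contact_force: [-0.6, 0.2, 0.7]
grip_width: -0.0001
grip_force: 0.0
```

```bash
python3 -c "
from h import *
a=cv2.resize(optics.get_image('top')[165:240,180:280,::-1],(700,525),interpolation=cv2.INTER_CUBIC)
cv2.imwrite('pics/c3.png',a); b=optics.get_image('side')[100:240,200:400,::-1]; cv2.imwrite('pics/c4.png',cv2.resize(b,None,fx=4,fy=4,interpolation=cv2.INTER_CUBIC))"
```

```text
(no output)
```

View pics/c3.png

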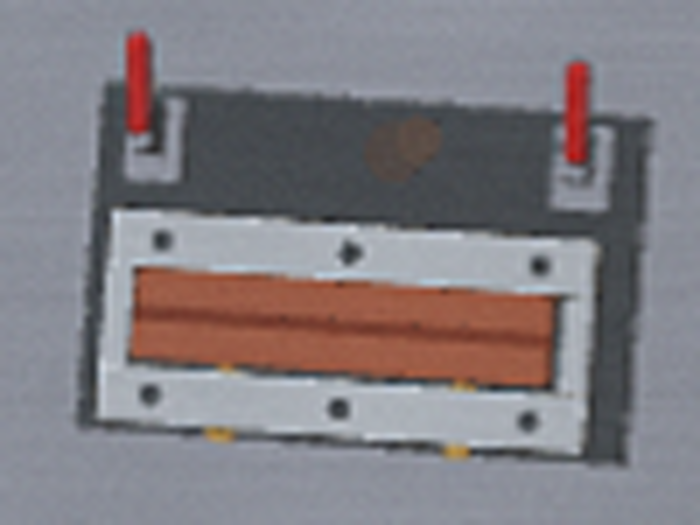

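View pics/c4.png

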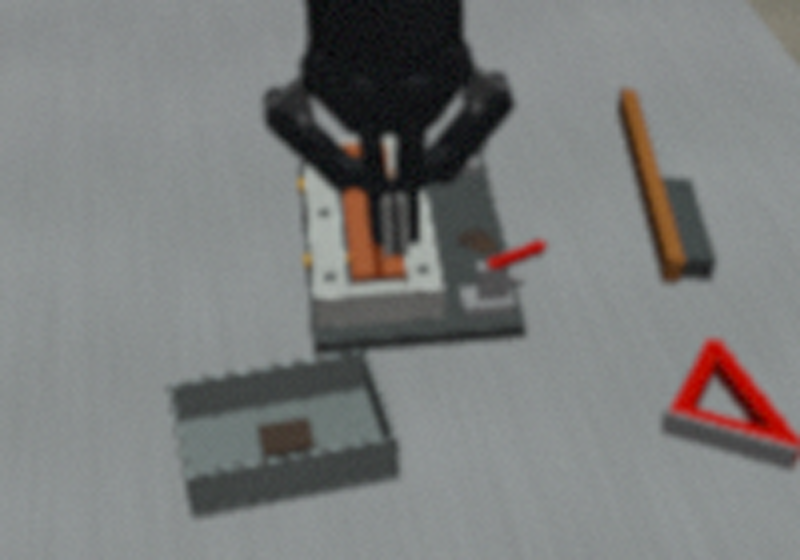

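The bar fills the slot copper side up, against the +x rail. Its top is at z = 42 mm, 4 mm above the rails, which is the fully home height. The old piece lies in the tray and the arm is clear.

```bash
python3 -c "
from rig import bot
print(bot.job_done())"
```

```text
the job is handed in; nothing more can be done
None
```

The old end piece was found by feel and laid in the offcut tray, the copper-faced bar is pressed fully home in the slot copper side up, and the job was handed in at about 23 s of the 72 s allowed; the judge's result isn't shown to me.

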